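Draw a carved figure's plinth into line with the alignment pin

TASK

Take the short steel alignment pin with the collar out of the tool block and work its tapered nose down through the holes of the three stacked plinth discs until they are pulled into line and the pin is fully home, collar resting on the top disc; leave it standing there. The middle disc has slipped out of sight, so feel for its hole; never press the pin with more than 45 N, and move the discs only with the pin, not with the hand. Leave the gouge and the other things around alone.

Things in the scene. Friction and masses are not known exactly. Their poses are not given: they have to be found in the camera images.
- plinth: Round three-piece plinth of dark turned hardwood, 76 mm high. From below: bun feet 20 mm high; foot disc 190 mm across, z 20 to 42 mm, standing fast; drum (middle disc) 122 mm across, z 42 to 62; cap 176 mm across, z 62 to 76. Each disc has one straight central hole, 20 mm across, no chamfer. Origin: on the bench, on the axis of the foot's hole; z up.
- foot_hole (a point): Centre of the foot disc's hole at the foot's top face, 42 mm above the bench: the fixed line on which all three holes must lie. The drum on it slides level in any direction under a side push of 4 to 6 N and stays where left. At the start its hole is 8 to 10 mm off this line, in any direction: this is hidden beneath the cap and not reported.
- cap_hole (a point): Centre of the mouth of the cap's hole, on the cap's top face, 76 mm above the bench. The cap slides level in any direction under a side push of 3 to 4.5 N and stays where left; it starts up to 2.2 mm off the foot's line. The drum's top face lies 14 mm below this mouth. Discs neither turn nor tip.
- block: Heavy tool block of brown wood, 66 x 170 mm, 80 mm high, fixed to the bench, with two upright holes 21 mm across and 74 mm deep, 90 mm apart along its long side (y = -45 and +45 mm). One holds the pin, the other the gouge. Origin: centre of its underside; y along the long side, z up.
- pin: Alignment pin, 142 mm long, 0.16 to 0.26 kg, standing upright in the block, nose down. Steel, with a pale wooden handle from 82 to 142 mm above the nose end, 26 mm across between 90 and 128 mm. In the block its nose end is 10 mm above the bench; fully home in the plinth it is 6 mm above the bench. Origin: centre of the nose's flat end; z up along the pin.
- pin_tip (a point): Centre of the flat end of the pin's nose. The nose is 9 mm across at its end, 10 mm from 0.8 mm up, and widens evenly to 19 mm at 28 mm up; from there the shank is 19 mm across up to the collar.
- pin_collar (a point): Centre of the underside of the pin's flat steel collar (29 mm across, 5 mm thick), 70 mm above the nose end. In the block it rests on the block's top; fully home it rests on the cap.
- gouge: Carving gouge standing in the other hole of the block, with no collar and a longer, waisted pale handle whose top is 178 mm above the bench (the pin's: 152 mm). To be left alone. Origin at the end of its blade.
- deer: Small carved standing deer of pale wood with antlers, about 172 mm tall, on a round base 72 mm across; to be left alone. Origin under the base.
- stain_tin: Closed dark metal tin, 84 mm across, 95 mm tall; to be left alone. Origin under its centre.
- wheel: Small carved wooden wheel with six spokes lying flat, 96 mm across, 20 mm high; to be left alone. Origin under its centre.

How it is judged (in metres and radians):
On the way, in this order (a step that is already met when the one before it is completed fails the run):
1. the pin is lifted out of the tool block (height (world z) of pin_tip above 0.085 m), for 0.1 s.
2. the pin's nose has passed the cap and found the hole of the hidden drum (its end at least 20 mm below the cap's top face, inside the cap's hole) (z of pin_tip in the frame of cap_hole below -0.02 m and horizontal distance between pin_tip and cap_hole below 0.012 m), for 0.1 s.
At the end, for the whole second after the job is handed in: The pin stands upright (within 0.06 rad), released and still, through all three discs: collar within 2.5 mm of the cap's top face, nose end within 4 mm of the foot hole's axis, the cap's hole within 2 mm of the foot hole's axis (z of pin_collar in the frame of cap_hole below 0.0025 m and horizontal distance between pin_tip and foot_hole below 0.004 m and horizontal distance between cap_hole and foot_hole below 0.002 m and angle between pin's own z axis and vertical below 0.06 rad and linear speed of pin below 0.01 m/s); the robot touches nothing.
It fails at once if the pin is pressed on the plinth with more than 45 N (contact force between pin and plinth above 45 N).
It fails at once if the gripper or arm pushes on the plinth (more than 5 N) (contact force between any of the fingers, the arm and plinth above 5 N).
It fails at once if the gouge is pulled out or knocked (moved more than 20 mm) (distance of gouge from where it was at the start of the episode above 0.02 m).
It fails at once if the deer, the tin or the wheel is moved more than 20 mm or tipped (distance of any of deer, stain_tin, wheel from where it was at the start of the episode above 0.02 m or angle between any of deer, stain_tin's own z axis and vertical above 0.3 rad).
It also fails if it takes over 67 s, if anything falls off the work surface, if the arm or the gripper's body presses on something with over 40 N, if the wrist force passes 120 N, or if a joint passes its speed limit or range.

ROBOT

A 6-joint arm with a two-finger parallel gripper is mounted at the origin on the work surface. World frame = base frame: x ahead of the robot, y to its left, z up, the work surface at z = 0. Lengths are in m, angles in degrees, forces in N, time in s.
With the tool pointing down it reaches from about 0.25 to 0.725 m from the base axis. Payload 9.7 kg.
Tool frame: the origin (TCP) lies midway between the tips of the shut fingers; the grasp point (between the pads) lies 19 mm behind it (bot.hold_point_z is the distance from the TCP to the grasp point, in m); z points along the fingers, y is the line along which they close (so a half turn about z gives the same grasp; the last joint's range is limited). The gripper opens to 85 mm and grips with 20 to 120 N. Pads are 22 mm wide; open, the fingers measure 114 mm over their backs; the gripper's body (76 mm by 85 mm) begins 54 mm behind the grasp point. The pads swing forward as they close: fully open they stand 13 mm farther back than shut.
Start: joints at [68.125, 4.979, 10.078, 95.1, 0, 90], TCP at [0.205, 0.51, 0.209] pointing down, gripper open.
Joint ranges: [-179.16, 179.16], [-48.56, 103.87], [-65.8, 70.77], [-126.05, 130.52], [-82.76, 87.17], [-180, 180]. Speed limits (degrees/s): [127.2, 127.2, 147.25, 180, 180, 180].

INTERFACE

Orientations are given as [roll, pitch, yaw] about the fixed x, y, z axes, in that order (R = Rz(yaw) Ry(pitch) Rx(roll)).
In Python, from workcell import bot gives the robot as it stands.
- The arm moves only by the tool play_rows, never from a script. Its argument "steps" is a list that holds one entry, the list of rows, each a list of 4 numbers: the shift along the tool's x, y, z in m, then the turn about the tool's z in rad. In form: [[[tx, ty, tz, yaw], ...]]. A call has exactly 5 rows; each row shifts and turns the commanded pose from where the row before left it, along the tool's axes as they then stand; what a row does not reach is not made up. A row lasts 1/12 s, in which the tool goes at most 41.7 mm and 7.16 degrees, less where a joint would pass 70% of its speed; a pose out of reach is approached as far as the arm can. A call is refused whole if a number of a shift passes 0.0417 or a number of a turn 0.125, either way. A call with a gripper value outside its range is refused whole. "gripper" is the finger opening in m, from 0 to 0.0854, set as the call begins (left out, the last holds). The fingers move at their own pace and stop on an object; "squeeze" is the grip in N (left out, the last holds). Time passes only in rows, so rows that do not move let the fingers close, or fill a call up. It gives the time, the measured TCP pose, the force, the opening and the grip force at its end, in the units of the state.
- bot.get_obs(): the state, without advancing time (a new reading comes with each control period).
- bot.camera(name): name is "scene" or "top"; returns a dict with "img" (480x640x3 uint8, blue, green, red), "vfov" (degrees; the focal length in pixels is half the picture's height over the tangent of half this angle, whatever the lens; pixels are square), "cx", "cy" (the principal point, pixels), "D" ([k1, k2, p1, p2, k3] as OpenCV has them; the pictures are not rectified), "xyz" and "attitude" of the camera in the world. Camera axes: x right, y down, z forward; pixel columns grow to the right and rows downward; lengths in m; the calibration is good to about 2 mm. A picture is of the moment at which its call begins. There is no depth.
- bot.job_done(): hands the job in; it is judged then, once.
The state is a dict: "time": time; "q": joint angles; "qd": joint speeds; "joint_efforts": joint torques, N m; "ee_pos": TCP position; "tcp_rot": TCP orientation; "wrist_force": force on the tool from outside, world axes, zero at the start; "torque": the same for the moment, N m; "opening": finger opening in m; "grasp_force": force on a finger pad.
Only numpy, scipy, OpenCV 4.12 (cv2) and the standard library are available. Lean on these libraries where they do the work, as an engineer would, in place of code of your own. Each camera call takes 0.05 s, during which the arm holds its last target. There are 200 camera calls.

## Working session

There is one attempt and no reset: what is moved stays moved. The work goes in short steps, Python scripts to look and compute and a tool call to move; the robot and the scene stay as the last step left them, time stands still between calls to the robot, and variables do not carry over. Pictures are saved under pics/ and viewed, at most 10 in all, crops included, and the job is handed in when it is done.

Besides the shell and the picture viewer there is one more tool, called after ">>>" as name(argument=value, ...) on one line, values as JSON. play_rows: Moves the arm, as the interface text tells. Its arguments: {"type":"object","properties":{"steps":{"type":"array","items":{"type":"array","items":{"type":"array","items":{"type":"number"}}}},"gripper":{"type":"number"},"squeeze":{"type":"number"}},"required":["steps"]}

```bash
mkdir -p pics; ls
python3 - <<'E'
from workcell import bot
import cv2
for n in ("scene","top"):
    c=bot.camera(n); cv2.imwrite(f"pics/{n}0.png",c["img"])
    print(n,{k:c[k] for k in c if k!="img"})
print(bot.get_obs())
E
```

```text
pics
scene {'vfov': 53.627176423092074, 'cx': 310.67788695352107, 'cy': 247.5912463768674, 'D': array([-0.02238819,  0.        ,  0.        ,  0.        ,  0.        ]), 'xyz': array([ 1.047127  , -0.40966318,  1.02704069]), 'attitude': array([-1.48655520e+02, -1.41978789e-01,  4.47467796e+01])}
top {'vfov': 56.94682681442598, 'cx': 318.60840885393134, 'cy': 239.72670573244278, 'D': array([0.00402129, 0.        , 0.        , 0.        , 0.        ]), 'xyz': array([ 5.79913662e-01, -5.73665665e-04,  1.29877275e+00]), 'attitude': array([-176.9380178 ,   -0.40218   ,  -91.56549028])}
{'time': 0.1, 'q': array([6.81228722e+01, 5.00696534e+00, 1.00388376e+01, 9.50989435e+01,
       8.01689036e-04, 9.00010234e+01]), 'qd': array([-0.04206087, -0.0305229 ,  0.12003677, -0.05907112, -0.0060179 ,
        0.04756498]), 'joint_efforts': array([ 6.37708536e-05, -5.21558475e+01,  4.65654945e+01,  1.60141359e-02,
        5.56763621e-05,  3.79579504e-06]), 'ee_pos': array([0.20485008, 0.51018052, 0.20836201]), 'tcp_rot': array([-1.79932929e+02, -8.00490427e-04,  1.58121848e+02]), 'wrist_force': array([0.44389877, 0.15822247, 1.10972959]), 'torque': array([-0.00341703, -0.03931067,  0.00629776]), 'grasp_force': 0.0, 'opening': 0.08549060932170527}
```

View pics/scene0.png

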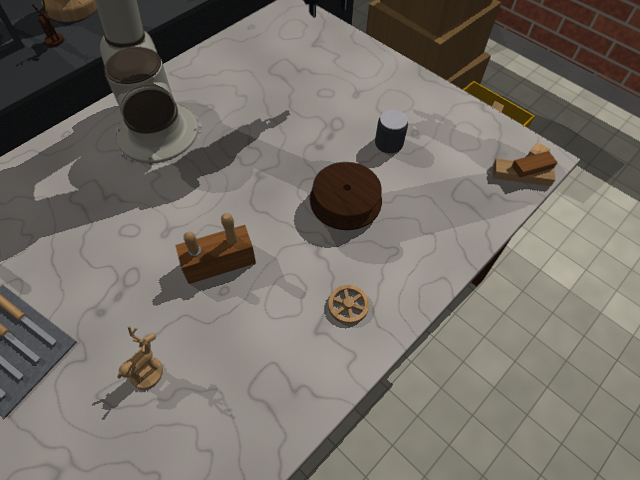

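View pics/top0.png

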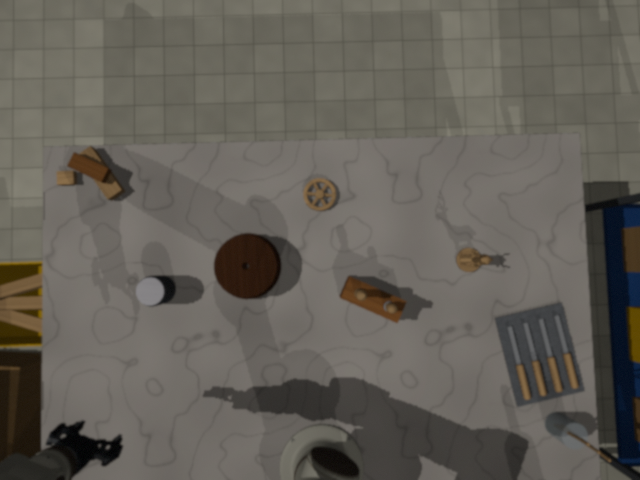

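Scene: plinth with its hole near (347,187), and the block with the short handle (pin) at (190,243) and the long one (gouge) at (228,228). Top: cap hole about (246,266), block about (373,300). I'll enlarge both.

```bash
cat > h.py <<'E'
import numpy as np, cv2
from scipy.spatial.transform import Rotation as R
def K(c):
    f=240/np.tan(np.radians(c["vfov"]/2)); return np.array([[f,0,c["cx"]],[0,f,c["cy"]],[0,0,1]])
def ray(c,uv):
    p=cv2.undistortPoints(np.array([[uv]],float),K(c),c["D"])[0,0]
    d=R.from_euler('xyz',c["attitude"],degrees=True).as_matrix()@np.r_[p,1]
    return c["xyz"],d/np.linalg.norm(d)
def onz(c,uv,z):
    o,d=ray(c,uv); return o+d*(z-o[2])/d[2]
def proj(c,X):
    Rm=R.from_euler('xyz',c["attitude"],degrees=True).as_matrix()
    p=Rm.T@(np.asarray(X)-c["xyz"])
    return cv2.projectPoints(p.reshape(1,1,3),np.zeros(3),np.zeros(3),K(c),c["D"])[0].ravel()
E
python3 - <<'E'
from workcell import bot
import cv2,numpy as np
from h import *
s=cv2.imread("pics/scene0.png");t=cv2.imread("pics/top0.png")
def crop(i,x,y,w,h,k,g=1.0): 
    a=cv2.resize(i[y:y+h,x:x+w],None,fx=k,fy=k,interpolation=cv2.INTER_CUBIC); return np.clip(a*g,0,255).astype(np.uint8)
A=np.hstack([crop(s,170,205,100,75,4),crop(s,300,150,100,75,4,2)])
B=np.hstack([crop(t,325,262,100,75,4,1.5),crop(t,197,228,100,75,4,2)])
cv2.imwrite("pics/crops.png",np.vstack([A,B]))
cs=bot.camera("scene");ct=bot.camera("top")
print("hole",onz(cs,(347,187),.076),onz(ct,(246,266),.076))
E
```

```text
hole [0.57947416 0.19678743 0.076     ] [0.57799647 0.19100746 0.076     ]
```

View pics/crops.png

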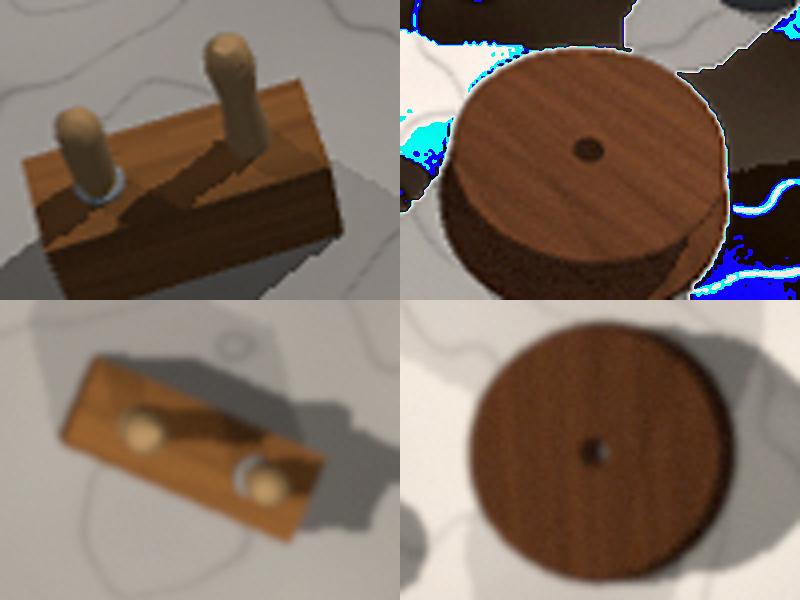

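The left handle in the scene view has the steel collar, so it is the pin. In the top view it is at about (392,309), and the gouge is at (361,295). The cap hole shows a grey patch on its -y side. Next I'll measure these points in both views.

Run:
```python
from workcell import bot
from h import *
cs=bot.camera("scene");ct=bot.camera("top")
def u(p,x0,y0,oy=0,ox=0): return ((p[0]-ox+.5)/4-.5+x0,(p[1]-oy+.5)/4-.5+y0)
# cap outline -> hole
for n,c,roi in(("scene",cs,(305,155,80,60)),("top",ct,(205,225,85,85))):
    x,y,w,h=roi; im=c["img"][y:y+h,x:x+w].astype(int)
    near=proj(c,[.578,.194,.076])
    print(n,"red",c["img"][int(near[1])-6:int(near[1])+7,int(near[0])-7:int(near[0])+8,2])
T=[onz(ct,u(p,325,262,300),.08) for p in((95,357),(323,458),(290,543),(62,440))]
print("block top corners",np.round(T,4)); print("lens",[np.linalg.norm(T[i]-T[(i+1)%4]).round(4) for i in range(4)],"centre",np.mean(T,0))
print("collar scene",onz(cs,u((98,187),170,205),.082),"collar top",onz(ct,u((252,479),325,262,300),.085))
print("pin top",onz(ct,u((268,487),325,262,300),.150),"gouge",onz(ct,u((143,432),325,262,300),.176))
print("pin top sc",onz(cs,u((78,122),170,205),.145),"gouge sc",onz(cs,u((229,46),170,205),.172))
# cap rim top view
im=cv2.cvtColor(ct["img"],cv2.COLOR_BGR2HSV)
```

```text
scene red [[52 52 54 53 53 55 56 57 58 57 56 57 53 53 52]
 [54 53 52 53 53 53 54 56 56 58 58 57 54 54 53]
 [53 54 54 52 52 54 54 54 56 58 59 59 57 55 53]
 [51 53 54 54 52 54 56 43 40 35 49 57 60 60 56]
 [51 51 54 54 55 51 31 24 26 25 26 34 48 57 58]
 [53 52 52 51 54 41 25 25 23 27 23 23 39 55 57]
 [51 52 54 52 53 34 22 26 26 22 24 20 22 51 57]
 [51 52 52 54 54 39 25 25 25 26 23 25 28 51 54]
 [51 50 51 53 54 53 40 26 23 23 24 21 41 52 54]
 [50 50 52 50 53 54 54 46 37 38 39 50 51 52 53]
 [51 52 51 52 52 52 54 55 55 52 53 55 51 51 53]
 [52 52 51 51 53 51 52 53 53 53 53 52 51 51 50]
 [51 52 52 53 52 52 54 52 52 54 54 54 51 52 52]]
top red [[45 46 47 47 46 46 44 43 41 40 42 43 44 44 42]
 [44 45 47 47 46 44 41 40 41 40 43 43 42 43 44]
 [43 45 47 48 47 42 36 34 34 32 37 42 42 43 43]
 [44 45 46 48 43 38 30 26 24 28 34 41 43 43 43]
 [44 45 44 47 42 32 24 20 22 24 37 42 44 42 43]
 [44 45 46 46 41 27 21 20 21 25 37 44 44 45 44]
 [43 45 45 48 40 29 22 20 22 27 37 45 44 45 45]
 [43 45 46 46 41 31 24 21 22 25 34 42 44 43 43]
 [41 44 46 46 44 36 28 27 25 28 32 40 43 44 42]
 [43 45 49 46 46 42 36 32 34 34 38 43 43 44 44]
 [44 46 48 48 47 44 41 40 39 39 42 42 43 43 43]
 [43 46 47 47 48 46 42 42 41 44 42 44 44 43 43]
 [45 45 46 46 46 45 44 44 44 44 44 44 42 43 41]]
block top corners [[ 0.5432 -0.0899  0.08  ]
 [ 0.47   -0.244   0.08  ]
 [ 0.4129 -0.2193  0.08  ]
 [ 0.4872 -0.0656  0.08  ]]
lens [np.float64(0.1706), np.float64(0.0622), np.float64(0.1707), np.float64(0.0611)] centre [ 0.47832592 -0.15471356  0.08      ]
collar scene [ 0.4590124  -0.19720388  0.082     ] collar top [ 0.45754637 -0.19406267  0.085     ]
pin top [ 0.45868846 -0.19384592  0.15      ] gouge [ 0.4980968  -0.11175015  0.176     ]
pin top sc [ 0.45707667 -0.1932101   0.145     ] gouge sc [ 0.49439869 -0.11064319  0.172     ]
```

Run:
```python
from workcell import bot
from h import *
cs=bot.camera("scene");ct=bot.camera("top")
ims=np.mean([bot.camera("scene")["img"].astype(float) for _ in range(4)],0)
imt=np.mean([bot.camera("top")["img"].astype(float) for _ in range(4)],0)
for n,c,im in(("scene",cs,ims),("top",ct,imt)):
    q=proj(c,[.578,.194,.076]); x,y=int(q[0])-8,int(q[1])-8
    r=im[y:y+17,x:x+17,2]; bgd=np.median(r); w=np.clip((bgd-r)/(bgd-r.min())-.15,0,1)
    yy,xx=np.mgrid[:17,:17]; cen=((w*xx).sum()/w.sum()+x,(w*yy).sum()/w.sum()+y)
    print(n,"hole px",np.round(cen,2),onz(c,cen,.076))
    # outline of the cap by brown saturation
    hsv=cv2.cvtColor(im.astype(np.uint8),cv2.COLOR_BGR2HSV)
    m=((hsv[...,1]>95)).astype(np.uint8); nl,l,st,ce=cv2.connectedComponentsWithStats(m)
    k=l[int(q[1])+15,int(q[0])+10]; print(st[k],ce[k])
    if n=="top": 
        print("blue\n",im[y+2:y+15,x+2:x+15,0].round().astype(int))
        cn=max(cv2.findContours((l==k).astype(np.uint8),0,1)[0],key=cv2.contourArea)
        e=cv2.fitEllipse(cn);print(e,onz(c,e[0],.076)); print(onz(c,(e[0][0]-e[1][0]/2,e[0][1]),.076)-onz(c,(e[0][0]+e[1][0]/2,e[0][1]),.076))
o1,d1=ray(cs,(0,0))
```

```text
scene hole px [346.64 187.14] [0.57913621 0.19579998 0.076     ]
[ 310  162   72   68 3889] [346.07945487 195.89971715]
top hole px [244.45 265.58] [0.57927583 0.19526163 0.076     ]
[ 215  234   65   64 3274] [247.19639585 265.73304826]
blue
 [[15 14 16 15 14 14 14 13 13 13 12 15 12]
 [15 13 15 15 12 12 12 11 12 13 13 14 13]
 [15 15 13 12 13 12 10  8 10 12 12 14 16]
 [14 14 14 13 11  6  8  6  9 14 16 16 14]
 [16 14 13 11 10  8  4  8 14 22 24 19 14]
 [14 15 15 10 10  5  6  7 15 27 31 24 16]
 [15 14 15 12  7  5  7  6 16 27 32 23 15]
 [12 14 14 13  9  8  6  7 14 22 25 20 15]
 [14 14 15 12  9  8  7  6 11 14 19 16 14]
 [14 12 14 15 12 10  8  8 10 12 13 14 12]
 [14 16 16 15 15 12 12 10 12 11 12 13 14]
 [15 15 16 16 14 14 14 12 13 14 14 13 12]
 [14 13 14 14 14 13 14 13 13 13 14 14 14]]
((247.19015502929688, 265.7369079589844), (62.94683837890625, 64.53905487060547), 75.38687896728516) [0.5786301  0.18772065 0.076     ]
[0.00475123 0.17313101 0.        ]
```

>>> play_rows(steps=[[[0, 0, -0.01, 0.12], [0, 0, -0.01, 0.125], [0, 0, -0.01, 0.125], [0, 0, -0.01, 0.125], [0, 0, -0.01, 0.125]]], gripper=0.0854)

```text
time: 1.22
ee_pos: [0.2049, 0.5104, 0.2595]
tcp_rot: [180.0, -0.0, 122.2]
wrist_force: [-0.3, 0.6, -0.2]
opening: 0.0853
grasp_force: 0.0
```

>>> play_rows(steps=[[[0, 0, 0, 0.125], [0, 0, 0, 0.125], [0, 0, 0, 0.125], [0, 0, 0, 0.125], [0, 0, 0, 0.125]]])

```text
time: 1.63
ee_pos: [0.2049, 0.5104, 0.259]
tcp_rot: [180.0, -0.0, 86.4]
wrist_force: [0.4, 0.6, 0.1]
opening: 0.0854
grasp_force: 0.0
```

>>> play_rows(steps=[[[0, 0, 0, 0.125], [0, 0, 0, 0.125], [0, 0, 0, 0.125], [0, 0, 0, 0.014], [0, 0, 0, 0]]])

```text
time: 2.05
ee_pos: [0.221, 0.5033, 0.259]
tcp_rot: [-179.3, 0.0, 65.9]
wrist_force: [-0.4, -0.5, 0.5]
opening: 0.0855
grasp_force: 0.0
```

```bash
python3 -c "
from workcell import bot
o=bot.get_obs();print(o['q'],o['ee_pos'],o['tcp_rot'])"
```

```text
[ 65.88594911   6.43546109  17.286304   100.86699154   0.73238831
 179.97064338] [0.22099196 0.50332321 0.25899812] [-1.79267604e+02  1.57733930e-02  6.59153033e+01]
```

>>> play_rows(steps=[[[-0.015, 0.015, 0, 0], [-0.025, 0.025, 0, 0], [-0.028, 0.028, 0, 0], [-0.028, 0.028, 0, 0], [-0.028, 0.028, 0, 0]]])

```text
time: 2.47
ee_pos: [0.2831, 0.3386, 0.2573]
tcp_rot: [-179.3, 0.0, 66.1]
wrist_force: [0.3, -0.5, 0.3]
opening: 0.0851
grasp_force: 0.0
```

>>> play_rows(steps=[[[-0.028, 0.028, 0, 0], [-0.028, 0.028, 0, 0], [-0.028, 0.028, 0, 0], [-0.028, 0.028, 0, 0], [-0.028, 0.028, 0, 0]]])

```text
time: 2.88
ee_pos: [0.3542, 0.1536, 0.2559]
tcp_rot: [-179.3, -0.0, 66.0]
wrist_force: [0.3, 1.3, 0.1]
opening: 0.0852
grasp_force: 0.0
```

>>> play_rows(steps=[[[-0.028, 0.028, 0, 0], [-0.028, 0.028, 0, 0], [-0.028, 0.028, 0, 0], [-0.028, 0.028, 0, 0], [-0.028, 0.028, 0, 0]]])

```text
time: 3.3
ee_pos: [0.4254, -0.0315, 0.2542]
tcp_rot: [-179.3, -0.0, 66.0]
wrist_force: [-0.6, 0.4, 0.2]
opening: 0.0852
grasp_force: 0.0
```

>>> play_rows(steps=[[[-0.028, 0.028, 0, 0], [-0.028, 0.028, 0, 0], [-0.02, 0.02, 0, 0], [-0.01, 0.01, 0, 0], [0, 0, 0, 0]]])

```text
time: 3.72
ee_pos: [0.4694, -0.1452, 0.252]
tcp_rot: [-179.2, 0.0, 65.8]
wrist_force: [0.4, -0.2, -0.7]
opening: 0.0854
grasp_force: 0.0
```

>>> play_rows(steps=[[[-0.02, 0.005, 0, 0], [-0.02, 0.004, 0, 0], [-0.0096, 0.0032, 0.01, 0], [0, 0, 0.02, 0], [0, 0, 0.02, 0]]])

```text
time: 4.13
ee_pos: [0.4594, -0.1928, 0.2021]
tcp_rot: [-179.3, -0.0, 66.0]
wrist_force: [-0.5, 0.8, 0.2]
opening: 0.0858
grasp_force: 0.0
```

Run:
```python
from workcell import bot
from h import *
o=bot.get_obs();print(o['ee_pos'],o['tcp_rot'],o['q'])
c=bot.camera("scene");q=proj(c,[.458,-.195,.14]);x,y=int(q[0])-50,int(q[1])-45
t=bot.camera("top");q=proj(t,[.458,-.195,.14]);x2,y2=int(q[0])-50,int(q[1])-45
f=lambda i,x,y:cv2.resize(i[y:y+90,x:x+100],None,fx=4,fy=4,interpolation=2)
cv2.imwrite("pics/g.png",np.hstack([f(c["img"],x,y),f(t["img"],x2,y2)]))
```

```text
[ 0.45942983 -0.19278518  0.2020519 ] [-1.79336992e+02 -5.04857855e-03  6.59826041e+01] [-2.27757883e+01 -1.54776029e+00  2.61616841e+00  9.48266717e+01
  1.94130885e-02  9.12414661e+01]
```

View pics/g.png

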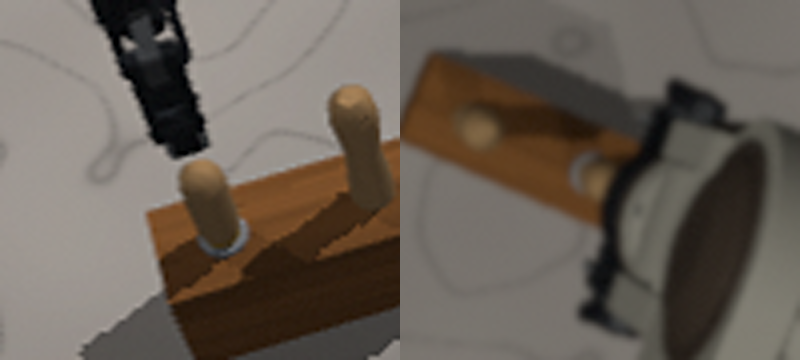

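The fingers straddle the short handle: it is at (210,180) in the left crop, with the collar below it. I'll descend and grip.

>>> play_rows(steps=[[[-0.002, 0.001, 0.015, 0], [0, 0, 0.025, 0], [0, 0, 0.03, 0], [0, 0, 0.02, 0], [0, 0, 0.01, 0]]])

```text
time: 4.65
ee_pos: [0.4574, -0.1937, 0.1008]
tcp_rot: [-179.1, 0.0, 66.1]
wrist_force: [0.1, 0.2, -0.5]
opening: 0.0854
grasp_force: 0.0
```

>>> play_rows(steps=[[[0, 0, 0, 0], [0, 0, 0, 0], [0, 0, 0, 0], [0, 0, 0, 0], [0, 0, 0, 0]]], gripper=0.02, squeeze=60)

```text
time: 5.07
ee_pos: [0.4588, -0.1951, 0.104]
tcp_rot: [-179.4, 0.0, 66.0]
wrist_force: [0.0, -0.7, 2.3]
opening: 0.0254
grasp_force: 3.8
```

>>> play_rows(steps=[[[0, 0, 0, 0], [0, 0, 0, 0], [0, 0, 0, 0], [0, 0, 0, 0], [0, 0, 0, 0]]])

```text
time: 5.48
ee_pos: [0.4587, -0.1952, 0.1042]
tcp_rot: [-179.4, 0.0, 66.0]
wrist_force: [-1.8, 0.6, 5.9]
opening: 0.0233
grasp_force: 58.5
```

>>> play_rows(steps=[[[0, 0, -0.005, 0], [0, 0, -0.015, 0], [0, 0, -0.025, 0], [0, 0, -0.03, 0], [0, 0, -0.03, 0]]])

```text
time: 5.9
ee_pos: [0.4589, -0.1953, 0.2088]
tcp_rot: [-179.2, 0.0, 66.0]
wrist_force: [0.6, -0.3, -1.5]
opening: 0.0229
grasp_force: 59.5
```

>>> play_rows(steps=[[[0, 0, -0.015, 0], [0, 0, -0.01, 0], [0, 0, 0, 0], [0, 0, 0, 0], [0, 0, 0, 0]]])

```text
time: 6.32
ee_pos: [0.4593, -0.1954, 0.2312]
tcp_rot: [-179.1, 0.0, 66.0]
wrist_force: [0.3, -0.7, -2.4]
opening: 0.0236
grasp_force: 59.6
```

Run:
```python
from workcell import bot
from h import *
o=bot.get_obs();print(o['ee_pos'],o['tcp_rot'],o['wrist_force'],o['opening'])
c=bot.camera("scene");X=o['ee_pos'];q=proj(c,X);x,y=int(q[0])-60,int(q[1])-50
print(x,y,proj(c,[X[0],X[1],X[2]-.094]))
cv2.imwrite("pics/l.png",cv2.resize(c["img"][y:y+110,x:x+120],None,fx=5,fy=5,interpolation=2))
```

```text
[ 0.45932266 -0.19543727  0.23119216] [-1.79142534e+02  1.50479019e-02  6.60205882e+01] [ 0.30467979 -0.74219318 -2.42150435] 0.023603112527470094
119 163 [189.70544295 238.22697866]
```

View pics/l.png

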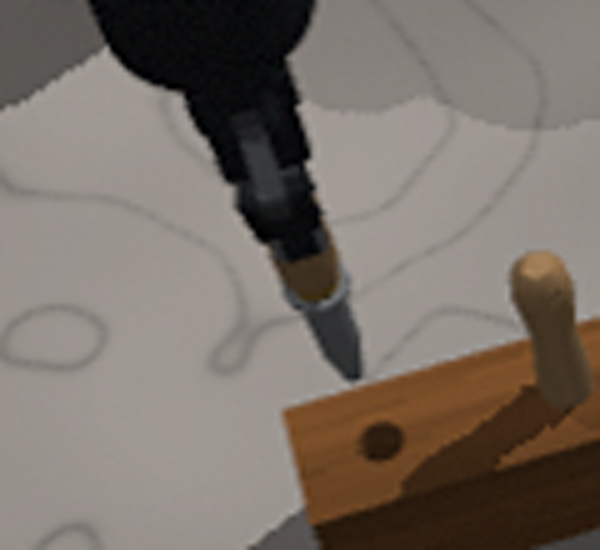

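The pin is held upright with its tip at about (352,378) in the crop, as predicted. The straight path crosses the gouge, so I'll raise it first.

>>> play_rows(steps=[[[0, 0, -0.02, 0], [0, 0, -0.02, 0], [0, 0, -0.02, 0], [0, 0, 0, 0], [0.01, 0, 0, 0]]])

```text
time: 6.78
ee_pos: [0.4644, -0.1875, 0.2922]
tcp_rot: [-179.3, 0.0, 65.9]
wrist_force: [0.6, -0.2, -2.9]
opening: 0.0232
grasp_force: 59.8
```

>>> play_rows(steps=[[[0.025, -0.003, 0, 0], [0.035, -0.005, 0, 0], [0.035, -0.005, 0, 0], [0.035, -0.005, 0, 0], [0.035, -0.005, 0, 0]]])

```text
time: 7.2
ee_pos: [0.5103, -0.0244, 0.2908]
tcp_rot: [-179.1, 0.1, 66.0]
wrist_force: [0.2, -0.9, -2.3]
opening: 0.0231
grasp_force: 59.8
```

>>> play_rows(steps=[[[0.035, -0.005, 0, 0], [0.035, -0.005, 0, 0], [0.035, -0.005, 0, 0], [0.035, -0.005, 0, 0], [0.035, -0.004, 0, 0]]])

```text
time: 7.62
ee_pos: [0.5592, 0.1455, 0.2911]
tcp_rot: [-179.1, 0.1, 66.0]
wrist_force: [0.8, -0.2, -3.2]
opening: 0.0233
grasp_force: 59.8
```

>>> play_rows(steps=[[[0.03, 0, 0, 0], [0.015, 0, 0, 0], [0.009, 0, 0, 0], [0, 0, 0.02, 0], [0, 0, 0.02, 0]]])

```text
time: 8.03
ee_pos: [0.5813, 0.1934, 0.2518]
tcp_rot: [-179.3, 0.0, 66.1]
wrist_force: [0.6, 0.4, -2.3]
opening: 0.0232
grasp_force: 59.8
```

>>> play_rows(steps=[[[0, 0, 0.02, 0], [0, 0, 0.02, 0], [0, 0, 0.01, 0], [0, 0, 0, 0], [0, 0, 0, 0]]])

```text
time: 8.45
ee_pos: [0.5798, 0.1924, 0.2022]
tcp_rot: [-179.2, 0.1, 66.0]
wrist_force: [1.0, -0.2, -0.6]
opening: 0.0229
grasp_force: 59.7
```

Run:
```python
from workcell import bot
from h import *
o=bot.get_obs();print(o['ee_pos'],o['tcp_rot'],o['wrist_force'])
c=bot.camera("scene");X=o['ee_pos'];q=proj(c,[.579,.194,.1]);x,y=int(q[0])-40,int(q[1])-40
for p in([X[0],X[1],X[2]-.094],[.579,.1935,.076]):print(np.array(proj(c,p)),(np.array(proj(c,p))-[x,y])*8)
print(x,y);cv2.imwrite("pics/a.png",np.clip(1.8*cv2.resize(c["img"][y:y+65,x:x+90],None,fx=8,fy=8,interpolation=2).astype(float),0,255))
```

```text
[0.57979631 0.19239216 0.20219618] [-1.79175712e+02  9.77535653e-02  6.59951521e+01] [ 0.97881606 -0.24746035 -0.55455153]
[346.77633864 179.90792071] [326.21070916 311.26336567]
[345.98934689 187.61738671] [319.91477509 372.93909369]
306 141[ WARN:0@0.818] global loadsave.cpp:1063 imwrite_ Unsupported depth image for selected encoder is fallbacked to CV_8U.
```

View pics/a.png

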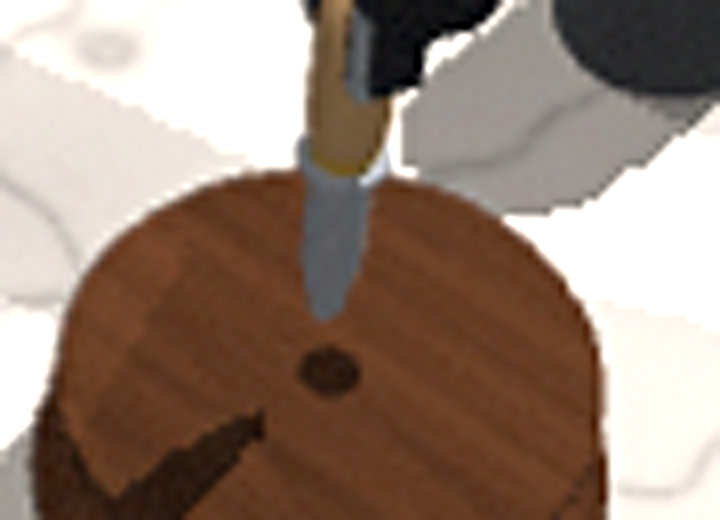

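Run:
```python
from workcell import bot
from h import *
c=bot.camera("scene")
t=onz(c,(306+322.5/8,141+315/8),.1085);h=onz(c,(306+330/8-.3,141+371/8-.3),.076)
print(t,h,h-t)
d=(h-t)[:2];a=np.radians(66);print("tool",d@[np.cos(a),np.sin(a)],d@[np.sin(a),-np.cos(a)])
```

```text
[0.58014012 0.19028225 0.1085    ] [0.57954777 0.19651852 0.076     ] [-0.00059235  0.00623627 -0.0325    ]
tool 0.005456183489793246 -0.0030776585536579993
```

>>> play_rows(steps=[[[0.0033, -0.0018, 0.005, 0], [0, 0, 0.01, 0], [0, 0, 0.008, 0], [0, 0, 0.004, 0], [0, 0, 0, 0]]])

```text
time: 8.97
ee_pos: [0.5793, 0.1965, 0.1744]
tcp_rot: [-179.2, 0.1, 66.0]
wrist_force: [0.1, -0.1, -2.5]
opening: 0.0229
grasp_force: 59.7
```

Run:
```python
from workcell import bot
from h import *
o=bot.get_obs();print(o['ee_pos'],o['tcp_rot'],o['wrist_force'])
c=bot.camera("scene");X=o['ee_pos'];q=proj(c,[.579,.194,.1]);x,y=306,141
print((proj(c,[X[0],X[1],X[2]-.094])-[x,y])*8)
cv2.imwrite("pics/b.png",np.clip(1.8*cv2.resize(c["img"][y:y+65,x:x+90],None,fx=8,fy=8,interpolation=2).astype(float),0,255).astype(np.uint8))
```

```text
[0.57934821 0.196487   0.17444187] [-1.79163646e+02  1.07003474e-01  6.60248317e+01] [ 0.12111441 -0.12565809 -2.53245218]
[328.01327616 359.50008197]
```

View pics/b.png

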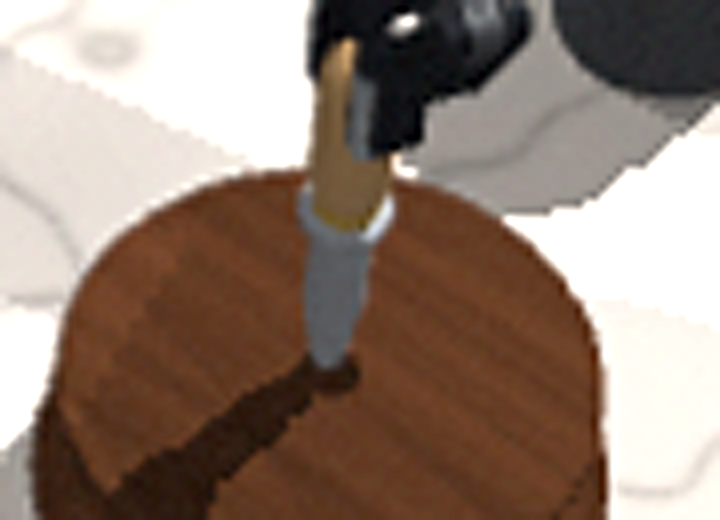

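The tip at about (327,362) is right over the hole at (330,371). I'll go in and feel for contact.

>>> play_rows(steps=[[[0, 0, 0.003, 0], [0, 0, 0.003, 0], [0, 0, 0.003, 0], [0, 0, 0.003, 0], [0, 0, 0, 0]]])

```text
time: 9.43
ee_pos: [0.5796, 0.1966, 0.1634]
tcp_rot: [-179.2, 0.0, 66.0]
wrist_force: [0.0, -0.7, -2.3]
opening: 0.0235
grasp_force: 59.7
```

>>> play_rows(steps=[[[0, 0, 0.002, 0], [0, 0, 0.001, 0], [0, 0, 0.001, 0], [0, 0, 0.001, 0], [0, 0, 0, 0]]])

```text
time: 9.85
ee_pos: [0.5797, 0.1967, 0.159]
tcp_rot: [-179.3, 0.0, 66.0]
wrist_force: [-0.0, 0.3, -3.2]
opening: 0.0232
grasp_force: 59.7
```

>>> play_rows(steps=[[[0, 0, 0.001, 0], [0, 0, 0.001, 0], [0, 0, 0.001, 0], [0, 0, 0.0005, 0], [0, 0, 0, 0]]])

```text
time: 10.27
ee_pos: [0.5798, 0.1968, 0.1561]
tcp_rot: [-179.3, -0.0, 66.0]
wrist_force: [-1.2, 1.1, 0.5]
opening: 0.0232
grasp_force: 60.1
```

Contact on the drum at the expected height. The grey patch suggests its hole lies toward -y, so I'll slide that way with light pressure.

>>> play_rows(steps=[[[-0.0009, 0.0004, 0.0003, 0], [-0.0009, 0.0004, 0, 0], [-0.0009, 0.0004, 0, 0], [-0.0009, 0.0004, 0, 0], [-0.0009, 0.0004, 0, 0]]])

```text
time: 10.68
ee_pos: [0.5796, 0.192, 0.1558]
tcp_rot: [-179.2, -0.0, 66.0]
wrist_force: [-2.7, 1.8, 5.2]
opening: 0.0231
grasp_force: 60.6
```

>>> play_rows(steps=[[[0, 0, 0.0005, 0], [0, 0, 0.0005, 0], [0, 0, 0, 0], [0, 0, 0, 0], [0, 0, 0, 0]]])

```text
time: 11.1
ee_pos: [0.5798, 0.1922, 0.1557]
tcp_rot: [-179.3, -0.1, 66.0]
wrist_force: [-2.7, 2.7, 9.9]
opening: 0.0231
grasp_force: 61.2
```

>>> play_rows(steps=[[[0, 0, -0.0007, 0], [-0.0009, 0.0004, 0, 0], [-0.0009, 0.0004, 0, 0], [-0.0009, 0.0004, 0, 0], [0, 0, 0, 0]]])

```text
time: 11.52
ee_pos: [0.5795, 0.1891, 0.1555]
tcp_rot: [-179.2, -0.0, 66.0]
wrist_force: [-3.3, 1.9, 6.3]
opening: 0.0231
grasp_force: 60.8
```

>>> play_rows(steps=[[[-0.0009, 0.0004, 0, 0], [-0.0009, 0.0004, 0, 0], [0, 0, 0.0005, 0], [0, 0, 0.0005, 0], [0, 0, 0, 0]]])

```text
time: 11.93
ee_pos: [0.5798, 0.1874, 0.1553]
tcp_rot: [-179.3, -0.1, 66.0]
wrist_force: [-3.3, 1.8, 9.8]
opening: 0.0232
grasp_force: 61.3
```

>>> play_rows(steps=[[[0, 0, -0.0007, 0], [-0.0009, 0.0004, 0, 0], [-0.0009, 0.0004, 0, 0], [0, 0, 0.0003, 0], [0, 0, 0, 0]]])

```text
time: 12.35
ee_pos: [0.5797, 0.1853, 0.1551]
tcp_rot: [-179.3, -0.1, 66.0]
wrist_force: [-2.4, 3.3, 7.1]
opening: 0.0229
grasp_force: 61.0
```

>>> play_rows(steps=[[[-0.0009, 0.0004, 0, 0], [-0.0009, 0.0004, 0, 0], [0, 0, 0.0003, 0], [0, 0, 0, 0], [0, 0, 0, 0]]])

```text
time: 12.77
ee_pos: [0.5799, 0.1834, 0.1549]
tcp_rot: [-179.3, -0.1, 66.0]
wrist_force: [-1.3, 2.5, 7.9]
opening: 0.0232
grasp_force: 60.8
```

Run:
```python
from workcell import bot
from h import *
for k in range(3):
    o=bot.get_obs();print(o['ee_pos'],o['wrist_force'],o['torque']); c=bot.camera("scene")
x,y=306,141
cv2.imwrite("pics/c.png",np.clip(2*cv2.resize(c["img"][y:y+75,x:x+90],None,fx=8,fy=8,interpolation=2).astype(float),0,255).astype(np.uint8))
```

```text
[0.57987485 0.18337905 0.15488508] [-1.29523677  2.52293067  7.85338954] [0.97132501 0.73670707 0.05234029]
[0.57984811 0.18339409 0.15487926] [-2.20546759  2.13178531  7.0992417 ] [0.96538096 0.73636868 0.05525225]
[0.5798837  0.18338883 0.15488535] [-2.40038503  3.09820137  7.66061139] [ 0.96194501  0.71941101 -0.02401365]
```

View pics/c.png

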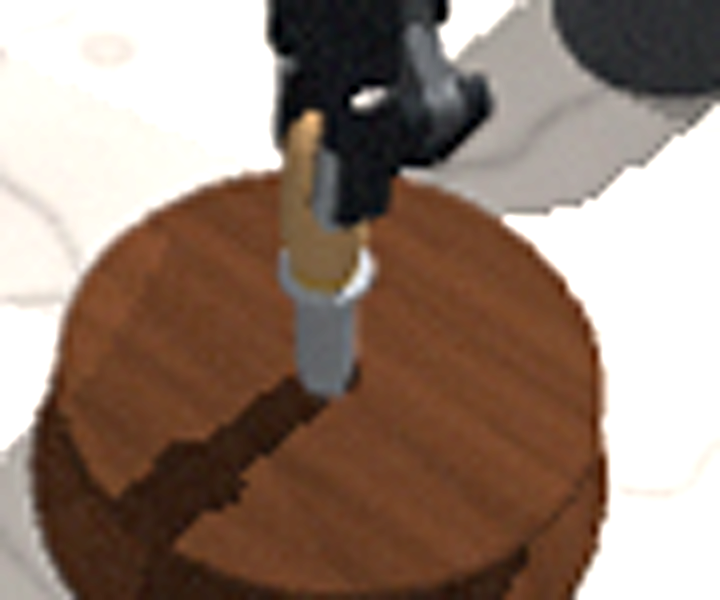

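The tip caught on the cap's hole wall and the pin swivelled in the pads: in the crop the collar is at (328,275) and the entry at (328,385). I'll measure the tilt from the steel mask.

```bash
cat > tilt.py <<'E'
from workcell import bot
from h import *
from scipy.optimize import brentq
o=bot.get_obs();X=np.array(o['ee_pos']);c=bot.camera("scene");im=c["img"]
yaw=np.radians(o['tcp_rot'][2]);tx=np.array([np.cos(yaw),np.sin(yaw),0])
hsv=cv2.cvtColor(im,cv2.COLOR_BGR2HSV)
q=proj(c,X-[0,0,.094]);qc=proj(c,X-[0,0,.03]);print("pred tip",q,"collar",qc)
m=(hsv[...,1]<75)&(hsv[...,2]>35)&(hsv[...,2]<150)
P=[]
for r in range(int(qc[1])+3,int(q[1])+8):
    xs=[x for x in range(int(q[0])-11,int(q[0])+12) if m[r,x]]
    if 2<=len(xs)<=10: P.append((r,np.mean(xs),len(xs)))
P=np.array(P);print(np.round(P,1).tolist())
b=P[P[:,2]>=3]
s=np.polyfit(b[:,0],b[:,1],1)[0]
H=X+[0,0,.019]
def slope(a):
    A=H+.050*(np.array([0,0,-np.cos(a)])+tx*np.sin(a));B=H+.11*(np.array([0,0,-np.cos(a)])+tx*np.sin(a))
    A,B=proj(c,A),proj(c,B);return (B-A)[0]/(B-A)[1]
print("slope",s,"upright",slope(0),"tilt deg (tip toward +toolx)",np.degrees(brentq(lambda a:slope(a)-s,-.5,.5)))
print(X,o['tcp_rot'],o['wrist_force'])
E
python3 tilt.py
```

```text
pred tip [343.17846574 193.70874199] collar [344.76645621 177.57417643]
[[180.0, 346.0, 7.0], [181.0, 346.0, 7.0], [182.0, 346.0, 7.0], [183.0, 346.0, 7.0], [184.0, 346.0, 7.0], [185.0, 346.0, 7.0], [186.0, 346.0, 7.0], [187.0, 346.0, 7.0], [188.0, 346.5, 6.0], [189.0, 346.0, 5.0], [190.0, 347.0, 3.0]]
slope 0.059090909090901915 upright -0.09842038354714383 tilt deg (tip toward +toolx) 6.4466576832612
[0.57985767 0.18338448 0.15490162] [-1.79286660e+02 -7.78939693e-02  6.60337522e+01] [-2.11717255  2.65433908  7.91944531]
```

>>> play_rows(steps=[[[0.001, -0.0004, 0, 0], [0.0018, -0.0008, 0, 0], [0.0018, -0.0008, 0, 0], [0.0018, -0.0008, -0.0003, 0], [0.0018, -0.0008, 0, 0]]], squeeze=25)

```text
time: 13.38
ee_pos: [0.5807, 0.1918, 0.1555]
tcp_rot: [-179.4, -0.0, 66.0]
wrist_force: [1.0, 0.6, 8.7]
opening: 0.0234
grasp_force: 60.8
```

>>> play_rows(steps=[[[0.0018, -0.0008, -0.0003, 0], [0.0018, -0.0008, 0, 0], [0.0012, -0.0004, 0, 0], [0, 0, 0, 0], [0, 0, 0, 0]]])

```text
time: 13.8
ee_pos: [0.5813, 0.1965, 0.1558]
tcp_rot: [-179.5, -0.0, 66.0]
wrist_force: [2.6, -1.7, 7.4]
opening: 0.0231
grasp_force: 60.7
```

```bash
python3 tilt.py
```

```text
pred tip [347.06725568 190.94405593] collar [348.83152288 174.73185623]
[[177.0, 347.5, 8.0], [178.0, 347.5, 8.0], [179.0, 347.5, 8.0], [180.0, 347.5, 8.0], [181.0, 347.5, 8.0], [182.0, 347.5, 8.0], [183.0, 347.0, 7.0], [184.0, 347.0, 7.0], [185.0, 347.0, 7.0], [186.0, 347.0, 7.0], [187.0, 347.0, 7.0], [188.0, 346.5, 6.0], [189.0, 346.0, 5.0], [190.0, 347.0, 3.0]]
slope -0.08681318681318437 upright -0.10882201994995375 tilt deg (tip toward +toolx) 0.953725153776565
[0.58129271 0.1964791  0.15576757] [-1.79482763e+02 -1.80597468e-02  6.59878854e+01] [ 2.64142151 -1.74051378  7.3695117 ]
```

>>> play_rows(steps=[[[0.0008, -0.0006, 0, 0], [0.0006, -0.0005, 0, 0], [0, 0, 0, 0], [0, 0, -0.002, 0], [0, 0, -0.002, 0]]], gripper=0.01, squeeze=110)

```text
time: 14.27
ee_pos: [0.5793, 0.1984, 0.1581]
tcp_rot: [-179.2, 0.1, 66.0]
wrist_force: [-0.2, 0.4, -2.9]
opening: 0.0217
grasp_force: 108.0
```

```bash
python3 tilt.py; python3 -c "
from workcell import bot
o=bot.get_obs();print(o['q'],o['grasp_force'])"
```

```text
pred tip [347.07391462 189.51350833] collar [348.8391709  173.22688305]
[[176.0, 348.0, 7.0], [177.0, 348.0, 7.0], [178.0, 347.5, 8.0], [179.0, 347.5, 8.0], [180.0, 347.5, 8.0], [181.0, 347.5, 8.0], [182.0, 347.5, 8.0], [183.0, 347.0, 7.0], [184.0, 347.0, 7.0], [185.0, 347.0, 7.0], [186.0, 347.0, 5.0], [187.0, 347.0, 5.0], [188.0, 346.5, 4.0], [189.0, 346.5, 4.0], [190.0, 346.5, 2.0]]
slope -0.10659340659340787 upright -0.10838545445062003 tilt deg (tip toward +toolx) 0.07846566553953636
[0.5793184  0.19842477 0.15814652] [-1.79225039e+02  7.81967788e-02  6.60046782e+01] [-0.18000354  0.36571351 -2.9032068 ]
[ 18.67716749  13.60724859  14.23009293  91.233843     0.47922885
 132.66674183] 108.06247115135193
```

>>> play_rows(steps=[[[-0.0018, 0.0008, -0.004, -0.12], [0, 0, -0.004, -0.125], [0, 0, 0, -0.125], [0, 0, 0, -0.125], [0, 0, 0, -0.125]]])

```text
time: 14.73
ee_pos: [0.5793, 0.1967, 0.1661]
tcp_rot: [-179.3, -0.4, 101.9]
wrist_force: [-0.0, -0.9, -1.2]
opening: 0.0216
grasp_force: 108.1
```

>>> play_rows(steps=[[[0, 0, 0, -0.125], [0, 0, 0, -0.125], [0, 0, 0, -0.125], [0, 0, 0, -0.125], [0, 0, 0, -0.125]]])

```text
time: 15.15
ee_pos: [0.5793, 0.1967, 0.1659]
tcp_rot: [-179.7, -0.7, 137.7]
wrist_force: [0.2, 0.3, -1.7]
opening: 0.0216
grasp_force: 108.1
```

>>> play_rows(steps=[[[0, 0, 0, -0.125], [0, 0, 0, -0.125], [0, 0, 0, -0.125], [0, 0, 0, -0.125], [0, 0, 0, -0.12]]])

```text
time: 15.57
ee_pos: [0.5793, 0.1967, 0.1659]
tcp_rot: [179.8, -0.8, 173.2]
wrist_force: [0.5, 0.1, -1.8]
opening: 0.0216
grasp_force: 108.2
```

>>> play_rows(steps=[[[0, 0, 0, -0.125], [0, 0, 0, 0], [0, 0, 0.004, 0], [0, 0, 0.002, 0], [0, 0, 0, 0]]])

```text
time: 15.98
ee_pos: [0.5792, 0.1967, 0.1597]
tcp_rot: [179.7, -0.8, 179.9]
wrist_force: [0.2, -0.4, -2.6]
opening: 0.0217
grasp_force: 108.1
```

```bash
python3 tilt.py
```

```text
pred tip [346.62244106 189.4605049 ] collar [348.36948051 173.14450729]
[[176.0, 348.5, 8.0], [177.0, 348.5, 8.0], [178.0, 348.0, 7.0], [179.0, 348.0, 7.0], [180.0, 348.0, 7.0], [181.0, 347.5, 8.0], [182.0, 347.5, 8.0], [183.0, 347.5, 8.0], [184.0, 347.5, 6.0], [185.0, 347.5, 6.0], [186.0, 347.5, 6.0], [187.0, 347.5, 6.0], [188.0, 347.0, 5.0], [189.0, 346.5, 4.0], [190.0, 347.0, 3.0]]
slope -0.11071428571428862 upright -0.10707384876045513 tilt deg (tip toward +toolx) 0.1771362176278286
[0.57915033 0.19673576 0.15972824] [179.74383925  -0.75932072 179.87103827] [ 0.21991186 -0.40376777 -2.57192123]
```

>>> play_rows(steps=[[[0, -0.001, 0, 0], [0, -0.001, 0.001, 0], [0, -0.001, 0.001, 0], [0, -0.001, 0.001, 0], [0, 0, 0, 0]]])

```text
time: 16.45
ee_pos: [0.5794, 0.1926, 0.1576]
tcp_rot: [179.7, -0.7, -180.0]
wrist_force: [-0.3, -0.2, -2.2]
opening: 0.0216
grasp_force: 108.1
```

>>> play_rows(steps=[[[0, 0, 0.0005, 0], [0, 0, 0.0003, 0], [0, -0.001, 0, 0], [0, -0.001, 0, 0], [0, 0, 0, 0]]])

```text
time: 16.87
ee_pos: [0.5795, 0.1912, 0.157]
tcp_rot: [179.7, -0.7, -179.9]
wrist_force: [-0.0, 2.5, -2.2]
opening: 0.0213
grasp_force: 108.1
```

>>> play_rows(steps=[[[0, 0, 0.0005, 0], [0, -0.001, 0.0005, 0], [0, -0.001, 0, 0], [0, -0.001, 0, 0], [0, 0, 0, 0]]])

```text
time: 17.28
ee_pos: [0.5795, 0.1877, 0.1562]
tcp_rot: [179.7, -0.7, -180.0]
wrist_force: [-0.9, 3.6, -0.4]
opening: 0.0214
grasp_force: 108.4
```

>>> play_rows(steps=[[[0, -0.001, 0.0003, 0], [0, -0.001, 0, 0], [0, 0, 0.0005, 0], [0, 0, 0.0005, 0], [0, 0, 0, 0]]])

```text
time: 17.7
ee_pos: [0.5794, 0.1858, 0.1545]
tcp_rot: [179.7, -0.7, -180.0]
wrist_force: [0.3, 2.9, -0.8]
opening: 0.0214
grasp_force: 108.4
```

>>> play_rows(steps=[[[0, 0, 0.001, 0], [0, 0, 0.001, 0], [0, 0, 0.001, 0], [0, 0, 0.001, 0], [0, 0, 0, 0]]])

```text
time: 18.12
ee_pos: [0.5793, 0.1859, 0.1503]
tcp_rot: [179.7, -0.7, -180.0]
wrist_force: [0.1, 3.0, -1.8]
opening: 0.0213
grasp_force: 108.4
```

Through into the drum's hole. I'll go a bit deeper and then carry the drum toward the foot line.

>>> play_rows(steps=[[[0, 0, 0.002, 0], [0, 0, 0.002, 0], [0, 0, 0.002, 0], [0, 0, 0.002, 0], [0, 0, 0, 0]]])

```text
time: 18.53
ee_pos: [0.5791, 0.1859, 0.1419]
tcp_rot: [179.7, -0.7, -180.0]
wrist_force: [0.0, 3.5, -2.1]
opening: 0.0214
grasp_force: 108.3
```

>>> play_rows(steps=[[[0, 0.001, 0, 0], [0, 0.0015, 0, 0], [0, 0.0015, 0, 0], [0, 0.001, 0, 0], [0, 0, 0, 0]]])

```text
time: 18.95
ee_pos: [0.5793, 0.1905, 0.1425]
tcp_rot: [179.8, -0.7, -180.0]
wrist_force: [-0.7, -2.9, -2.9]
opening: 0.0213
grasp_force: 108.2
```

>>> play_rows(steps=[[[0, 0.001, 0, 0], [0, 0.001, 0, 0], [0, 0.001, 0, 0], [0, 0, 0, 0], [0, 0, 0, 0]]])

```text
time: 19.37
ee_pos: [0.5793, 0.193, 0.1426]
tcp_rot: [179.8, -0.7, -180.0]
wrist_force: [-0.3, -5.8, -2.0]
opening: 0.0215
grasp_force: 108.4
```

>>> play_rows(steps=[[[0, 0, 0.002, 0], [0, 0, 0.0015, 0], [0, 0, 0.0015, 0], [0, 0, 0.001, 0], [0, 0, 0, 0]]])

```text
time: 19.78
ee_pos: [0.5794, 0.1929, 0.1372]
tcp_rot: [179.8, -0.6, 180.0]
wrist_force: [0.3, -7.0, 1.6]
opening: 0.0215
grasp_force: 108.8
```

>>> play_rows(steps=[[[0, 0, 0.001, 0], [0, 0, 0.001, 0], [0, 0, 0.001, 0], [0, 0, 0.001, 0], [0, 0, 0, 0]]])

```text
time: 20.2
ee_pos: [0.5794, 0.1931, 0.1333]
tcp_rot: [179.8, -0.6, -180.0]
wrist_force: [-1.4, -6.1, 1.9]
opening: 0.0217
grasp_force: 108.9
```

The nose is now below the foot's top face with low force. I'll continue down in moderate steps, watching the forces.

>>> play_rows(steps=[[[0, 0, 0.0015, 0], [0, 0, 0.0015, 0], [0, 0, 0.0015, 0], [0, 0, 0.001, 0], [0, 0, 0, 0]]])

```text
time: 20.62
ee_pos: [0.5794, 0.1934, 0.1281]
tcp_rot: [179.8, -0.6, -180.0]
wrist_force: [-0.3, -5.6, 2.1]
opening: 0.0211
grasp_force: 108.9
```

>>> play_rows(steps=[[[0, 0, 0.001, 0], [0, 0, 0.001, 0], [0, 0, 0.001, 0], [0, 0, 0.001, 0], [0, 0, 0, 0]]])

```text
time: 21.03
ee_pos: [0.5793, 0.1937, 0.1238]
tcp_rot: [179.7, -0.6, -180.0]
wrist_force: [-0.8, -5.6, 4.2]
opening: 0.0215
grasp_force: 109.1
```

>>> play_rows(steps=[[[0, 0, 0.0015, 0], [0, 0, 0.001, 0], [0, 0, 0.001, 0], [0, 0, 0.001, 0], [0, 0, 0, 0]]])

```text
time: 21.45
ee_pos: [0.579, 0.1942, 0.1186]
tcp_rot: [179.7, -0.7, -180.0]
wrist_force: [-0.1, -3.8, 2.8]
opening: 0.0215
grasp_force: 109.0
```

>>> play_rows(steps=[[[0, 0, 0.001, 0], [0, 0, 0.001, 0], [0, 0, 0.001, 0], [0, 0, 0.001, 0], [0, 0, 0, 0]]])

```text
time: 21.87
ee_pos: [0.579, 0.1944, 0.1146]
tcp_rot: [179.7, -0.7, -179.9]
wrist_force: [-0.2, -3.2, 2.8]
opening: 0.0213
grasp_force: 109.1
```

>>> play_rows(steps=[[[0, 0.0003, 0.0015, 0], [0, 0, 0.0015, 0], [0, 0, 0.0015, 0], [0, 0, 0.0015, 0], [0, 0, 0, 0]]])

```text
time: 22.28
ee_pos: [0.5789, 0.195, 0.1087]
tcp_rot: [179.6, -0.7, -179.9]
wrist_force: [-0.4, -1.1, 4.8]
opening: 0.0212
grasp_force: 109.2
```

>>> play_rows(steps=[[[0, 0, 0.0015, 0], [0, 0, 0.0015, 0], [0, 0, 0.001, 0], [0, 0, 0.001, 0], [0, 0, 0, 0]]])

```text
time: 22.7
ee_pos: [0.5787, 0.1952, 0.1037]
tcp_rot: [179.6, -0.7, -179.9]
wrist_force: [-0.7, -0.6, 4.7]
opening: 0.0219
grasp_force: 109.1
```

>>> play_rows(steps=[[[0, 0, 0.001, 0], [0, 0, 0.0007, 0], [0, 0, 0.0005, 0], [0, 0, 0, 0], [0, 0, 0, 0]]])

```text
time: 23.12
ee_pos: [0.5787, 0.1951, 0.1016]
tcp_rot: [179.6, -0.7, -179.9]
wrist_force: [-2.3, -1.2, 4.4]
opening: 0.0217
grasp_force: 109.2
```

>>> play_rows(steps=[[[0, 0, 0.0005, 0], [0, 0, 0.0005, 0], [0, 0, 0.0005, 0], [0, 0, 0, 0], [0, 0, 0, 0]]])

```text
time: 23.53
ee_pos: [0.5788, 0.1951, 0.1006]
tcp_rot: [179.6, -0.7, -179.9]
wrist_force: [-1.9, -1.5, 8.6]
opening: 0.0218
grasp_force: 109.6
```

>>> play_rows(steps=[[[0, 0, 0.0005, 0], [0, 0, 0.0005, 0], [0, 0, 0.0005, 0], [0, 0, 0, 0], [0, 0, 0, 0]]])

```text
time: 23.95
ee_pos: [0.5791, 0.1952, 0.1005]
tcp_rot: [179.6, -0.5, -179.9]
wrist_force: [-4.0, -2.5, 16.8]
opening: 0.0214
grasp_force: 110.2
```

The collar is seated, since z has stalled while the force rises. I'll relieve the pressure, release and retreat.

>>> play_rows(steps=[[[0, 0, -0.001, 0], [0, 0, 0, 0], [0, 0, 0, 0], [0, 0, 0, 0], [0, 0, 0, 0]]])

```text
time: 24.37
ee_pos: [0.579, 0.1951, 0.1005]
tcp_rot: [179.6, -0.6, -179.9]
wrist_force: [-3.6, -1.5, 10.0]
opening: 0.0214
grasp_force: 109.6
```

>>> play_rows(steps=[[[0, 0, 0, 0], [0, 0, 0, 0], [0, 0, 0, 0], [0, 0, 0, 0], [0, 0, 0, 0]]], gripper=0.0854)

```text
time: 24.78
ee_pos: [0.5787, 0.1946, 0.0991]
tcp_rot: [179.7, -0.7, -180.0]
wrist_force: [0.4, -0.0, 1.0]
opening: 0.0803
grasp_force: 0.0
```

>>> play_rows(steps=[[[0, 0, 0, 0], [0, 0, 0, 0], [0, 0, -0.005, 0], [0, 0, -0.01, 0], [0, 0, -0.02, 0]]])

```text
time: 25.2
ee_pos: [0.5783, 0.194, 0.1336]
tcp_rot: [179.8, -0.8, -180.0]
wrist_force: [-0.3, -0.0, -0.8]
opening: 0.0852
grasp_force: 0.0
```

>>> play_rows(steps=[[[0, 0, -0.03, 0], [0, 0, -0.03, 0], [0, 0, -0.03, 0], [0, 0, -0.02, 0], [0, 0, 0, 0]]])

```text
time: 25.62
ee_pos: [0.5815, 0.194, 0.2507]
tcp_rot: [179.6, -0.3, -180.0]
wrist_force: [0.1, -0.1, 0.4]
opening: 0.0855
grasp_force: 0.0
```

Run:
```python
from workcell import bot
from h import *
o=bot.get_obs();print(o['ee_pos'],o['wrist_force'],o['opening'])
c=bot.camera("scene");x,y=296,121
print("pred pin top/collar",(proj(c,[.578,.195,.148])-[x,y])*6,(proj(c,[.578,.195,.081])-[x,y])*6)
cv2.imwrite("pics/e.png",np.clip(1.8*cv2.resize(c["img"][y:y+100,x:x+110],None,fx=6,fy=6,interpolation=2).astype(float),0,255).astype(np.uint8))
```

```text
[0.58153847 0.19403786 0.25068632] [ 0.10553633 -0.09469295  0.39005805] 0.08550932660340055
pred pin top/collar [312.37192249 284.01241779] [301.36826712 388.98166227]
```

View pics/e.png

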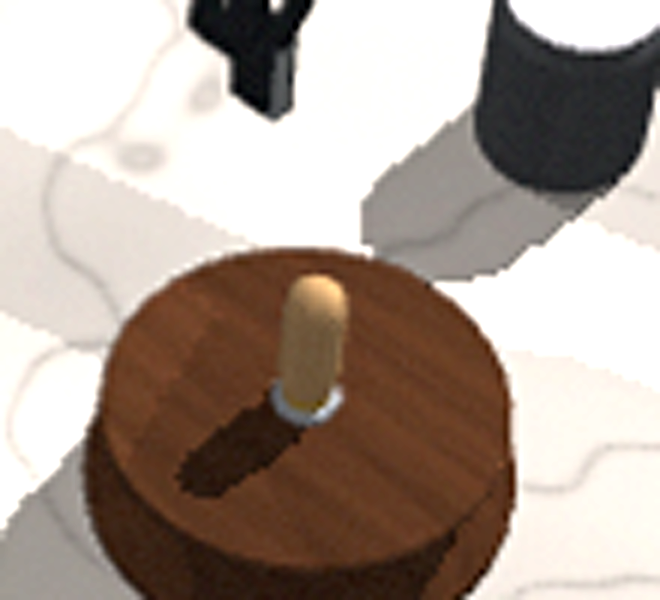

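The pin stands upright with its handle at (315,310) and the collar flat on the cap at (307,400). The gripper is clear, so I'm handing the job in.

```bash
python3 -c "
from workcell import bot
print(bot.job_done())"
```

```text
the job is handed in; nothing more can be done
None
```

The pin stands fully home through all three discs with its collar on the cap, released and upright, and the job is handed in; the result was not reported back.

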